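Seat a valve and draw the driver over it

ROBOT

A 6-joint arm with a two-finger parallel gripper is mounted at the origin on the work surface. World frame = base frame: x ahead of the robot, y to its left, z up, the work surface at z = 0. Lengths are in mm, angles in rad, forces in N, time in s.
With the tool pointing down it reaches from about 375 to 975 mm from the base axis. Payload 3.8 kg.
Tool frame: the origin (TCP) lies at the centre of the arm's flange, where the gripper is bolted on; the fingertips stand 166 mm ahead of it and the grasp point (between the pads) lies 147 mm ahead of it; z points along the fingers, y is the line along which they close (so a half turn about z gives the same grasp; the last joint's range is limited). The gripper opens to 88 mm and grips with 3 to 60 N. Pads are 18 mm wide; open, the fingers measure 123 mm over their backs; the gripper's body (75 mm by 187 mm) begins 45 mm behind the grasp point.
Start: joints at [1.117, 0.264, 1.604, -0, 1.274, -0.037], TCP at [273.262, 617.209, 404.706] pointing down, gripper open.
Joint ranges: [-2.63, 2.63], [-0.94, 2.18], [0.31, 2.57], [-1.31, 4.45], [0, 2.66], [-2.55, 2.55]. Speed limits (rad/s): [2.57, 2.57, 3.14, 3.14, 3.14, 3.14].

INTERFACE

Orientations are given as a unit quaternion [w, x, y, z].
In Python, from plant import bot gives the robot as it stands.
- The arm moves only by the tool play_rows, never from a script. Its argument "plan" is a list of rows, each an object of numbers: "tx", "ty", "tz": the shift along the tool's x, y, z in m; "turn": the turn about the tool's z in rad; "jaw": the finger opening in m, from 0 to 0.0881. In form: [{"tx": .., "ty": .., "tz": .., "turn": .., "jaw": ..}, ...]. A call has 1 to 12 rows; each row shifts and turns the commanded pose from where the row before left it, along the tool's axes as they then stand; what a row does not reach is not made up. A row lasts 1/10 s, in which the tool goes at most 50 mm and 8.59 degrees, less where a joint would pass 70% of its speed; a pose out of reach is approached as far as the arm can. A call with a gripper value outside its range is refused whole. The fingers move at their own pace and stop on an object; "newtons" is the grip in N (left out, the last holds). Time passes only in rows, so rows that do not move let the fingers close. It gives the time, the measured TCP pose, the force, the opening and the grip force at its end, in the units of the state.
- bot.read_state(): the state, without advancing time (a new reading comes with each control period).
- bot.read_camera(name): name is "scene" or "top" or "wrist"; returns a dict with "color" (480x640x3 uint8, red, green, blue), "fovy" (degrees; the focal length in pixels is half the picture's height over the tangent of half this angle, whatever the lens; pixels are square), "cx", "cy" (the principal point, pixels), "world_from_camera" (4x4, takes a point from camera to world coordinates); the wrist camera has in their place "T_tool_cam" (4x4, takes a point from camera to tool coordinates, whose origin is the TCP and whose axes are the flange's). Camera axes: x right, y up, looking along -z (the intrinsics and any distortion apply to the point x, -y, -z); pixel columns grow to the right and rows downward; lengths in mm; the calibration is good to about 2 mm. The wrist camera is an equidistant fisheye: a pixel r from the principal point sees the ray r / f radians off the axis. A picture is of the moment at which its call begins: read the wrist's pose just before it. There is no depth.
- bot.finish_job(): hands the job in; it is judged then, once.
The state is a dict: "t": time; "joints": joint angles; "joint_vel": joint speeds; "effort": joint torques, N m; "eef_pos": TCP position; "tcp_rot": TCP orientation; "force": force on the tool from outside, world axes, zero at the start; "ft_torque": the same for the moment, N m; "width": opening from 0.0 (shut) to 1.0 (fully open); "gripper_force": force on a finger pad.
Only numpy, scipy, OpenCV 4.12 (cv2) and the standard library are available. Lean on these libraries where they do the work, as an engineer would, in place of code of your own. Each camera call takes 0.05 s, during which the arm holds its last target. There are 200 camera calls.

TASK

Lower the blue valve block onto the outer of the two narrow raised nests (the one farther from the column), without dropping it, so that its channel straddles the rib and it sits fully down between the two brass end stops, and let go of it. Then squeeze the red release button on the handle of the telescopic driver arm and, keeping it squeezed, pull the arm out past its first stop to the second (end) stop, so that the driver stands over the valve. The arm springs back when let go, so finish while still holding the handle with the button squeezed and the arm fully out; leave the other things on the bench where they are.

Things in the scene. Friction and masses are not known exactly. Their poses are not given: they have to be found in the camera images.
- station: Driver station: aluminium base plate 120 x 510 x 12 mm (x +-60, y -330 to +180 mm), column 52 mm thick and 252 mm high at y -250, telescopic arm above (fixed 44 mm square sleeve, axis 205 mm up, y -425 to -175), two nests at y +40 and +140. Origin on the bench under the arm's axis; y = the way the arm pulls out, away from the column; x = towards the red button's side.
- outer_seat (a point): Middle of the outer nest's rib top, 60 mm above the bench, straight under the driver's spindle when the arm is at the second stop. Each nest is a steel rib 24 mm wide (station x) and 80 mm long (station y) with a brass stop 6 mm thick and 8 mm high on each end of its top, 68 mm between them. The inner nest is alike, 100 mm nearer the column.
- valve: Blue valve block with a steel hex bolt on top: 46 (x) x 60 (y) x 50 mm high, bolt 8 mm more, about 0.32 kg; grip it across x. Origin: centre of its underside, z up. A channel 30 mm wide, 10 mm deep runs along y under it. Seated, its y lies along the station's y (either way round), its origin 10 mm below the rib's top; clearance 3 mm each side of the rib, 4 mm at each end.
- head: Moving head of the driver arm, with grip, driver and button. Origin on the arm's axis under the grip, 205 mm above the bench, at station y -140 when home; axes as the station's. Head block 56 x 52 mm, top at +25 mm; black upright grip on it 28 mm thick (x), 44 mm long (y), from +43 to +95 mm. The battery driver, 50 mm wide, top at +100 mm, stands 80 mm farther along +y and moves along.
- grip_mid (a point): Middle of the grip, at the button's height, 69 mm above the head's origin and 274 mm above the bench; moves with the arm. With the button squeezed home, grip and button are together 30 mm thick, from x -14 to +16 mm (station x).
- button_face (a point): Middle of the outer face of the red release button, on the grip's +x side (station x). The button is 24 mm (y) x 18 mm (z), stands 10 mm proud at rest and 2 mm when squeezed home.
- release (a joint): Travel of the red button into the grip, m: 0 at rest, 0.008 fully in. Its spring takes 3 N to start and about 6.5 N fully in. The arm's lock pin is free beyond 0.005.
- extension (a joint): Extension of the telescopic arm along the station's y, m: 0 home (locked, 2 mm of play), 0.1 first stop (the pin locks in again there if the button is not squeezed), 0.2 second stop (rigid end of travel, no lock). It takes 4 to 8 N to pull out, and a spring of 3 to 4.5 N draws it back home.
- hood: Grey metal connector hood, 44 x 70 x 56 mm, loose on the bench; leave alone. Origin at the centre of its underside.
- junction_box: White plastic junction box, 79 x 79 x 46 mm, loose on the bench; leave alone. Origin at the centre of its underside.
- flange: Round steel flange, 72 mm across, 30 mm high, loose on the bench; leave alone. Origin at the centre of its underside.
Things that resemble listed ones, but are neither listed nor needed, are in the scene too. Of the things that look like the valve, take the one that is farthest to the robot's right at the start.

How it is judged (in metres and radians):
On the way, in this order (a step that is already met when the one before it is completed fails the run):
1. the valve sits fully down on the outer nest, let go (z of valve in the frame of outer_seat between -0.0125 and -0.0075 m and horizontal distance between valve and outer_seat below 0.0065 m and angle between the y axis of valve and the y axis of station, either way round below 0.15 rad and angle between valve's own z axis and vertical below 0.06 rad and contact force between the fingers and valve below 0.1 N), for 0.3 s.
2. the arm is pulled out to the second stop by its handle, the button squeezed (value of joint extension above 0.193 m and value of joint release above 0.005 m and contact force between the fingers and head above 2 N), for 0.3 s.
At the end, for the whole second after the job is handed in: Fingers hold the handle (over 2 N), button in over 5 mm, arm at rest over 193 mm out; valve untouched, at rest and seated on the outer nest (origin 10 mm below the rib top within 2.5 mm, within 6.5 mm of its middle, aligned within 0.15 rad, upright within 0.06 rad) (all of step 1 and all of step 2 and velocity of joint extension between -0.01 and 0.01 m/s and linear speed of valve below 0.02 m/s and contact force between the arm and valve below 0.1 N); the arm keeps its last pose, push and grip.
It fails at once if the valve is dropped: it falls faster than 0.45 m/s with no finger on it (linear speed of valve above 0.45 m/s and contact force between the fingers and valve below 0.05 N).
It fails at once if the connector hood is moved more than 20 mm (distance of hood from where it was at the start of the episode above 0.02 m).
It fails at once if the junction box is moved more than 20 mm (distance of junction_box from where it was at the start of the episode above 0.02 m).
It fails at once if the flange is moved more than 20 mm (distance of flange from where it was at the start of the episode above 0.02 m).
It also fails if it takes over 59 s, if anything falls off the work surface, if the arm or the gripper's body presses on something with over 40 N, if the wrist force passes 120 N, or if a joint passes its speed limit or range.

## Working session

There is one attempt and no reset: what is moved stays moved. The work goes in short steps, Python scripts to look and compute and a tool call to move; the robot and the scene stay as the last step left them, time stands still between calls to the robot, and variables do not carry over. Pictures are saved under pics/ and viewed, at most 10 in all, crops included, and the job is handed in when it is done.

Besides the shell and the picture viewer there is one more tool, called as name(argument=value, ...) on one line, values as JSON. play_rows: Moves the arm, as the interface text tells. Its arguments: {"type":"object","properties":{"plan":{"type":"array"},"newtons":{"type":"number"}},"required":["plan"]}

```bash
ls; mkdir -p pics
python3 - <<'E'
from plant import bot
import cv2,pickle,numpy as np
s=bot.read_state();print(s)
d={}
for n in("scene","top"):
    c=bot.read_camera(n);d[n]=c;print(n,c["fovy"],c["cx"],c["cy"],c["world_from_camera"],[k for k in c])
    cv2.imwrite(f"pics/{n}0.png",c["color"][:,:,::-1])
pickle.dump(d,open("c0.pkl","wb"))
E
```

```text
pics
{'t': 0.0, 'joints': array([ 1.11707634e+00,  2.64753743e-01,  1.60532268e+00, -4.53945511e-05,
        1.27370751e+00, -3.69242702e-02]), 'joint_vel': array([ 0.0008297 , -0.00057621, -0.00262056,  0.00075357,  0.00146415,
        0.00087411]), 'effort': array([-1.33208490e-03, -5.02097011e+01, -3.56883359e+01,  7.24916789e-02,
        2.93607207e-02, -1.79683434e-04]), 'eef_pos': array([273.14189613, 616.90872181, 403.4149222 ]), 'tcp_rot': array([-2.45050492e-04,  2.06886043e-01,  9.78364433e-01, -1.06810394e-03]), 'force': array([0.07960251, 0.40859876, 0.38031942]), 'ft_torque': array([0.01862587, 0.02437122, 0.02836905]), 'gripper_force': 0.0, 'width': 1.0031626570751377}
scene 48.893566495279956 323.39761023634543 236.21556530585264 [[-5.77928850e-01 -4.90596810e-01  6.52160267e-01  1.18429396e+03]
 [ 8.16084761e-01 -3.49360819e-01  4.60383189e-01  6.52049040e+02]
 [ 1.97672054e-03  7.98286783e-01  6.02274277e-01  8.70168045e+02]
 [ 0.00000000e+00  0.00000000e+00  0.00000000e+00  1.00000000e+00]] ['color', 'fovy', 'cx', 'cy', 'world_from_camera']
top 56.4843495809546 320.02134685300894 237.2808123805794 [[ 2.67679827e-02  9.90116695e-01 -1.37667735e-01  3.07929732e+02]
 [-9.98856878e-01  2.10361210e-02 -4.29234126e-02  9.30163848e+01]
 [-3.96031923e-02  1.38659337e-01  9.89547965e-01  1.03520151e+03]
 [ 0.00000000e+00  0.00000000e+00  0.00000000e+00  1.00000000e+00]] ['color', 'fovy', 'cx', 'cy', 'world_from_camera']
```

View pics/scene0.png

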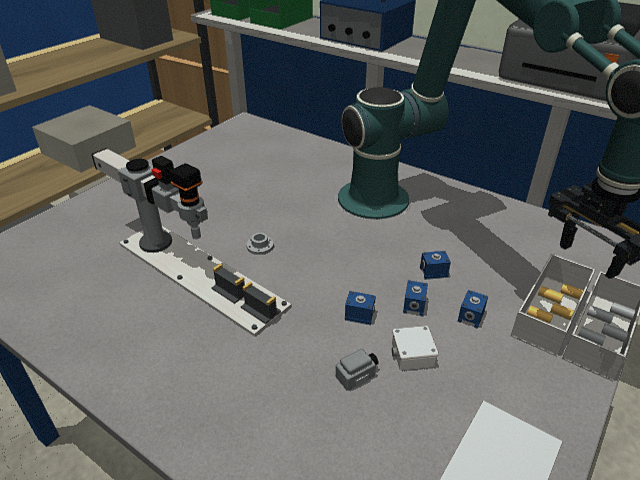

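View pics/top0.png

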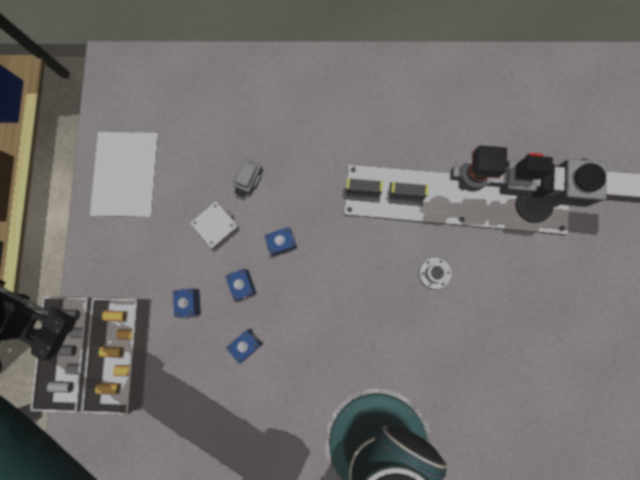

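Blue blocks that could be taken for the valve, by top-view pixel: (186,303), (240,284), (243,346) and (281,241). World −y, the robot's right, is image right, so the valve is (281,241), which is (360,307) in the scene view. The station's x and y run roughly along world +x and +y, since the red button is on the upper side.

```bash
cat > h.py <<'E'
import numpy as np,cv2,pickle
from scipy.spatial.transform import Rotation as R
def ray(c,u,v,T=None):
    f=240/np.tan(np.radians(c["fovy"])/2); x=(u-c["cx"])/f; y=(v-c["cy"])/f
    if T is None: d=np.array([x,-y,-1.]);T=c["world_from_camera"]
    else:
        r=np.hypot(x,y); d=np.array([np.sin(r)*x/r,-np.sin(r)*y/r,-np.cos(r)])
    return T[:3,3],T[:3,:3]@d
def hit(c,u,v,z,T=None):
    o,d=ray(c,u,v,T); return o+d*(z-o[2])/d[2]
def pix(c,p,T):  # fisheye projection
    f=240/np.tan(np.radians(c["fovy"])/2); q=np.linalg.inv(T)@np.r_[p,1]
    th=np.arctan2(np.hypot(q[0],q[1]),-q[2]);a=np.arctan2(-q[1],q[0])
    return c["cx"]+f*th*np.cos(a),c["cy"]+f*th*np.sin(a)
def wristT(s,c):
    M=np.eye(4);q=s["tcp_rot"];M[:3,:3]=R.from_quat([q[1],q[2],q[3],q[0]]).as_matrix();M[:3,3]=s["eef_pos"]
    return M@c["T_tool_cam"]
def blue(img):
    h=cv2.cvtColor(img,cv2.COLOR_RGB2HSV)
    return cv2.inRange(h,(100,110,40),(130,255,255))
E
python3 - <<'E'
from h import *
d=pickle.load(open("c0.pkl","rb"));t=d["top"];s=d["scene"]
print("valve",hit(t,281,241,52),hit(s,361,300,54))
for n,u,v in(("nest outer brass L",348,187),("outer brass R",380,187),("inner L",393,190),("inner R",424,192)):print(n,hit(t,u,v,66))
for u,v in((349,165),(346,214),(566,234)):print("corner",hit(t,u,v,12))
print("grip",hit(t,536,168,300),"tray",hit(t,215,225,46),hit(t,248,178,50),hit(t,435,273,30))
a=cv2.resize(t["color"][205:275,245:325],(640,560),interpolation=cv2.INTER_CUBIC)
a=cv2.resize(t["color"][215:265,255:305],(390,390),interpolation=cv2.INTER_CUBIC)
b=cv2.resize(t["color"][150:230,335:435],(400,320),interpolation=cv2.INTER_CUBIC)
e=cv2.resize(s["color"][285:330,340:385],(390,390),interpolation=cv2.INTER_CUBIC)
cv2.imwrite("pics/crop.png",np.hstack([a,e])[:,:,::-1])
s0=dict(q=[-2.45e-4,.206886,.978364,-.001068])
print(R.from_quat([.206886,.978364,-.001068,-2.45e-4]).as_matrix().round(3))
E
```

```text
valve [434.4977641  222.46626882  52.        ] [443.52018895 231.39859757  54.        ]
nest outer brass L [556.83990907  75.88733848  66.        ]
outer brass R [558.0163686    5.13452895  66.        ]
inner L [551.68897446 -23.52082736  66.        ]
inner R [548.32094496 -91.42498462  66.        ]
corner [624.03960166  73.54133578  12.        ]
corner [506.21930539  78.40886767  12.        ]
corner [ 469.63795896 -420.25623474   12.        ]
grip [ 534.42891557 -232.16979215  300.        ] tray [468.59433832 374.9376967   46.        ] [578.25446175 304.1157236   50.        ] [ 372.96904936 -121.58082602   30.        ]
[[-0.914  0.405 -0.001]
 [ 0.405  0.914 -0.002]
 [ 0.    -0.002 -1.   ]]
```

View pics/crop.png

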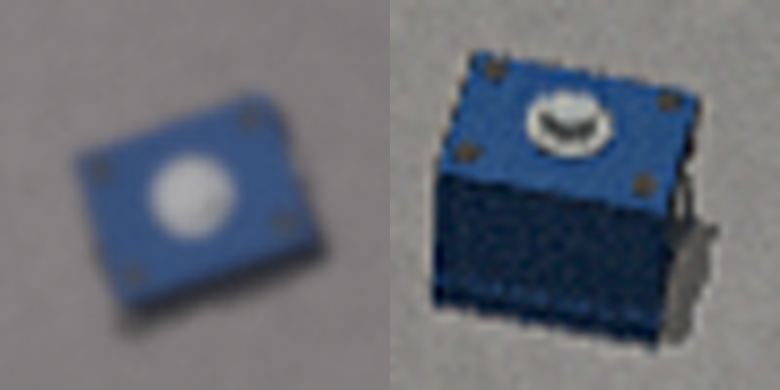

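The crop shows a plain blue block with a hex bolt at about (280,240) in the top view, its long side turned about 20° from the world y axis. That matches the description, so I'm moving above it.

play_rows(plan=[{"tx": -0.015,"ty": -0.014,"tz": 0.01,"turn": 0,"jaw": 0.088},{"tx": -0.031,"ty": -0.029,"tz": 0.01,"turn": 0,"jaw": 0.088},{"tx": -0.031,"ty": -0.029,"tz": 0.01,"turn": 0,"jaw": 0.088},{"tx": -0.031,"ty": -0.029,"tz": 0.01,"turn": 0,"jaw": 0.088},{"tx": -0.031,"ty": -0.029,"tz": 0.01,"turn": 0,"jaw": 0.088},{"tx": -0.031,"ty": -0.029,"tz": 0.01,"turn": 0,"jaw": 0.088},{"tx": -0.031,"ty": -0.029,"tz": 0.01,"turn": 0,"jaw": 0.088},{"tx": -0.031,"ty": -0.029,"tz": 0.01,"turn": 0,"jaw": 0.088},{"tx": -0.031,"ty": -0.029,"tz": 0.01,"turn": 0,"jaw": 0.088},{"tx": -0.031,"ty": -0.029,"tz": 0.01,"turn": 0,"jaw": 0.088},{"tx": -0.017,"ty": -0.015,"tz": 0,"turn": 0,"jaw": 0.088}])

```text
t: 1.2
eef_pos: [439.9, 223.2, 302.7]
tcp_rot: [-0.001, 0.208, 0.978, -0.001]
force: [-0.2, -0.3, 0.6]
width: 0.996
gripper_force: 0.0
```

play_rows(plan=[{"tx": 0,"ty": 0,"tz": 0,"turn": 0.05,"jaw": 0.088},{"tx": 0,"ty": 0,"tz": 0,"turn": 0.1,"jaw": 0.088},{"tx": 0,"ty": 0,"tz": 0,"turn": 0.1,"jaw": 0.088},{"tx": 0,"ty": 0,"tz": 0,"turn": 0.1,"jaw": 0.088},{"tx": 0,"ty": 0,"tz": 0,"turn": 0.1,"jaw": 0.088},{"tx": 0,"ty": 0,"tz": 0,"turn": 0.1,"jaw": 0.088},{"tx": 0,"ty": 0,"tz": 0,"turn": 0.1,"jaw": 0.088},{"tx": 0,"ty": 0,"tz": 0,"turn": 0.1,"jaw": 0.088},{"tx": 0,"ty": 0,"tz": 0,"turn": 0.05,"jaw": 0.088},{"tx": 0,"ty": 0,"tz": 0,"turn": 0,"jaw": 0.088},{"tx": 0,"ty": 0,"tz": 0,"turn": 0,"jaw": 0.088}])

```text
t: 2.3
eef_pos: [440.1, 226.1, 304.4]
tcp_rot: [-0.0, 0.571, 0.821, -0.0]
force: [0.1, -0.1, 0.5]
width: 0.995
gripper_force: 0.0
```

```bash
cat > w.py <<'E'
import sys
from plant import bot
from h import *
def shot(n,save=True):
    s=bot.read_state();c=bot.read_camera("wrist");pickle.dump((s,c),open(n+".pkl","wb"))
    cv2.imwrite(f"pics/{n}.png",c["color"][:,:,::-1])
    print(s["t"],s["eef_pos"].round(1),s["tcp_rot"].round(4),s["force"].round(1),s["width"],s["gripper_force"],s["joints"].round(2))
    return s,c
if __name__=="__main__": s,c=shot(sys.argv[1]);print(c["T_tool_cam"].round(3),c["fovy"],c["cx"],c["cy"])
E
python3 w.py w1
```

```text
2.3 [440.1 226.1 304.4] [-1.000e-04  5.710e-01  8.209e-01 -3.000e-04] [ 0.1 -0.1  0.5] 0.9950351533532305 0.0 [ 0.42  0.01  2.09 -0.    1.05  0.07]
[[ 0.0000e+00  9.6400e-01  2.6400e-01  6.9014e+01]
 [ 1.0000e+00 -0.0000e+00 -0.0000e+00  8.0000e-03]
 [-0.0000e+00  2.6400e-01 -9.6400e-01  2.1256e+01]
 [ 0.0000e+00  0.0000e+00  0.0000e+00  1.0000e+00]] 65.70646984690485 326.10609796080195 233.65915353930913
```

View pics/w1.png

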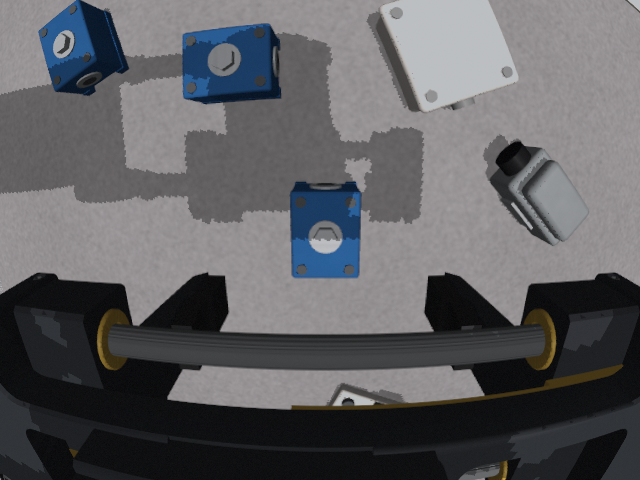

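The wrist view shows the valve's top face with corners near (291,190), (360,190), (359,277) and (292,277) and the bolt at (326,237). It is well aligned with the gripper.

Run:
```python
from h import *
s,c=pickle.load(open("w1.pkl","rb"));T=wristT(s,c)
m=blue(c["color"])[175:285,280:372];m=cv2.morphologyEx(m,cv2.MORPH_CLOSE,np.ones((25,25)))
n,l,st,ce=cv2.connectedComponentsWithStats(m);print(st+[280,175,0,0,0],ce)
P=np.array([hit(c,u,v,50,T) for u,v in((291,191),(360,191),(359,277),(292,277))])
print(P.round(1),P.mean(0));E=np.roll(P,-1,0)-P;print(np.linalg.norm(E,axis=1),np.degrees(np.arctan2(E[:,1],E[:,0])))
print("bolt",hit(c,326,237,57,T))
Q=R.from_quat(np.r_[s["tcp_rot"][1:],s["tcp_rot"][0]]).as_matrix();print(Q.round(3))
print("delta tool mm",Q.T@(P.mean(0)-s["eef_pos"]), Q.T@(hit(c,326,237,57,T)-s["eef_pos"]))
```

```text
[[ 280  175   92  110 1425]
 [ 280  175   92  110 8695]] [[60.24631579 36.58315789]
 [43.08326624 57.43634273]]
[[407.6 249.4  50. ]
 [448.7 264.6  50. ]
 [469.7 210.   50. ]
 [427.2 194.2  50. ]] [438.28534833 229.57314627  50.        ]
[43.82744844 58.52380248 45.36653807 58.5384541 ] [  20.3693783   -68.89667251 -159.61277621  109.59668516]
bolt [438.2874677  230.52832189  57.        ]
[[-0.348  0.938 -0.001]
 [ 0.938  0.348 -0.   ]
 [-0.    -0.001 -1.   ]]
delta tool mm [  3.93008021  -0.27884524 254.42974155] [4.82434740e+00 5.12513626e-02 2.47429478e+02]
```

play_rows(plan=[{"tx": 0.0045,"ty": 0,"tz": 0.014,"turn": 0,"jaw": 0.088},{"tx": 0,"ty": 0,"tz": 0.025,"turn": 0,"jaw": 0.088},{"tx": 0,"ty": 0,"tz": 0.025,"turn": 0,"jaw": 0.088},{"tx": 0,"ty": 0,"tz": 0.025,"turn": 0,"jaw": 0.088},{"tx": 0,"ty": 0,"tz": 0.02,"turn": 0,"jaw": 0.088},{"tx": 0,"ty": 0,"tz": 0.01,"turn": 0,"jaw": 0.088},{"tx": 0,"ty": 0,"tz": 0.005,"turn": 0,"jaw": 0.088},{"tx": 0,"ty": 0,"tz": 0,"turn": 0,"jaw": 0.088}])

```text
t: 3.15
eef_pos: [438.5, 230.4, 180.1]
tcp_rot: [-0.0, 0.571, 0.821, -0.0]
force: [0.9, 0.6, -0.6]
width: 0.994
gripper_force: 0.0
```

play_rows(plan=[{"tx": 0,"ty": 0,"tz": 0,"turn": 0,"jaw": 0.04},{"tx": 0,"ty": 0,"tz": 0,"turn": 0,"jaw": 0.04},{"tx": 0,"ty": 0,"tz": 0,"turn": 0,"jaw": 0.04},{"tx": 0,"ty": 0,"tz": 0,"turn": 0,"jaw": 0.04},{"tx": 0,"ty": 0,"tz": 0,"turn": 0,"jaw": 0.04},{"tx": 0,"ty": 0,"tz": 0,"turn": 0,"jaw": 0.04},{"tx": 0,"ty": 0,"tz": 0,"turn": 0,"jaw": 0.04},{"tx": 0,"ty": 0,"tz": 0,"turn": 0,"jaw": 0.04}], newtons=30)

```text
t: 3.95
eef_pos: [438.6, 230.3, 180.9]
tcp_rot: [-0.0, 0.572, 0.821, -0.0]
force: [-1.6, -1.7, 5.4]
width: 0.517
gripper_force: 30.0
```

play_rows(plan=[{"tx": 0,"ty": 0,"tz": -0.005,"turn": 0,"jaw": 0.04},{"tx": 0,"ty": 0,"tz": -0.01,"turn": 0,"jaw": 0.04},{"tx": 0,"ty": 0,"tz": -0.02,"turn": 0,"jaw": 0.04},{"tx": 0,"ty": 0,"tz": -0.025,"turn": 0,"jaw": 0.04},{"tx": 0,"ty": 0,"tz": -0.025,"turn": 0,"jaw": 0.04},{"tx": 0,"ty": 0,"tz": -0.025,"turn": 0,"jaw": 0.04},{"tx": 0,"ty": 0,"tz": -0.02,"turn": 0,"jaw": 0.04},{"tx": 0,"ty": 0,"tz": -0.01,"turn": 0,"jaw": 0.04},{"tx": 0,"ty": 0,"tz": 0,"turn": 0,"jaw": 0.04}])

```text
t: 4.85
eef_pos: [439.2, 230.6, 322.5]
tcp_rot: [0.001, 0.572, 0.821, 0.002]
force: [-0.4, 0.2, -2.4]
width: 0.517
gripper_force: 30.0
```

play_rows(plan=[{"tx": -0.01,"ty": 0,"tz": 0,"turn": 0,"jaw": 0.04},{"tx": -0.02,"ty": 0.001,"tz": 0,"turn": 0,"jaw": 0.04},{"tx": -0.03,"ty": 0.001,"tz": 0,"turn": 0,"jaw": 0.04},{"tx": -0.03,"ty": 0.001,"tz": 0,"turn": 0,"jaw": 0.04},{"tx": -0.035,"ty": 0.002,"tz": 0,"turn": 0,"jaw": 0.04},{"tx": -0.035,"ty": 0.001,"tz": 0,"turn": 0,"jaw": 0.04},{"tx": -0.035,"ty": 0.001,"tz": 0,"turn": 0,"jaw": 0.04},{"tx": -0.035,"ty": 0.002,"tz": 0,"turn": 0,"jaw": 0.04},{"tx": -0.03,"ty": 0.001,"tz": 0,"turn": 0,"jaw": 0.04},{"tx": -0.02,"ty": 0.001,"tz": 0,"turn": 0,"jaw": 0.04},{"tx": -0.015,"ty": 0.001,"tz": 0,"turn": 0,"jaw": 0.04},{"tx": -0.003,"ty": 0,"tz": 0,"turn": 0,"jaw": 0.04}])

```text
t: 6.05
eef_pos: [553.2, -46.6, 319.3]
tcp_rot: [-0.001, 0.572, 0.82, -0.001]
force: [-0.6, -0.5, -3.9]
width: 0.52
gripper_force: 30.0
```

play_rows(plan=[{"tx": 0,"ty": 0,"tz": 0,"turn": 0.04,"jaw": 0.04},{"tx": 0,"ty": 0,"tz": 0,"turn": 0.08,"jaw": 0.04},{"tx": 0,"ty": 0,"tz": 0,"turn": 0.08,"jaw": 0.04},{"tx": 0,"ty": 0,"tz": 0,"turn": 0.08,"jaw": 0.04},{"tx": 0,"ty": 0,"tz": 0,"turn": 0.08,"jaw": 0.04},{"tx": 0,"ty": 0,"tz": 0,"turn": 0.05,"jaw": 0.04},{"tx": 0,"ty": 0,"tz": 0,"turn": 0,"jaw": 0.04},{"tx": 0,"ty": 0,"tz": 0,"turn": 0,"jaw": 0.04}])

```text
t: 6.85
eef_pos: [552.8, -44.4, 320.2]
tcp_rot: [-0.0, 0.726, 0.688, -0.0]
force: [0.5, 0.0, -2.4]
width: 0.517
gripper_force: 30.0
```

```bash
python3 w.py w2
```

```text
6.85 [552.8 -44.4 320.2] [-5.000e-04  7.259e-01  6.878e-01 -3.000e-04] [ 0.5  0.  -2.4] 0.5173542602374481 29.999604248441756 [-0.13  0.11  1.95  0.    1.08 -0.07]
[[ 0.     0.964  0.264 68.922]
 [ 1.    -0.    -0.    -0.445]
 [-0.     0.264 -0.964 21.257]
 [ 0.     0.     0.     1.   ]] 65.70646984690485 326.10609796080195 233.65915353930913
```

View pics/w2.png

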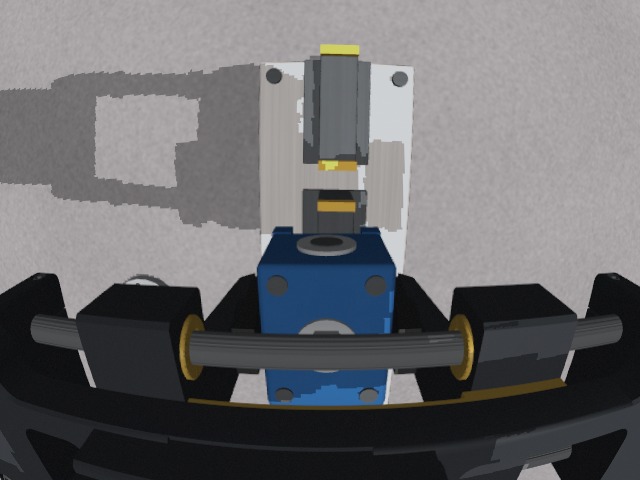

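The wrist view shows the outer rib along u 320–358, its far brass stop at rows 44–55 and its near stop at rows 160–170. The held valve is at the bottom centre. Next I'll measure the edges.

```bash
python3 - <<'E'
from h import *
s,c=pickle.load(open("w2.pkl","rb"));T=wristT(s,c)
im=c["color"];h=cv2.cvtColor(im,cv2.COLOR_RGB2HSV)
m=cv2.inRange(h,(18,110,60),(35,255,255))
for lo,hi in((35,70),(150,180),(195,215)):
    for v in range(lo,hi):
        u=np.where(m[v,290:390])[0]+290
        if len(u)>5:print(v,u.min(),u.max(),len(u),im[v,u].mean(0).round())
print("rib gray rows");
for v in(70,100,130,150):print(v,im[v,296:376:2].mean(-1).astype(int).tolist())
E
python3 - <<'E'
import cv2
i=cv2.imread('pics/w2.png');cv2.imwrite('pics/w2c.png',cv2.resize(i[30:225,250:425],(525,585),interpolation=cv2.INTER_NEAREST))
E
```

```text
45 321 355 35 [206. 206.  99.]
46 321 358 38 [207. 207.  98.]
47 321 358 38 [207. 207.  98.]
48 321 358 38 [207. 207.  98.]
49 321 358 38 [207. 207.  99.]
50 321 358 38 [207. 207.  99.]
51 321 358 38 [207. 207.  99.]
52 321 358 38 [206. 206.  98.]
53 321 358 38 [191. 190.  88.]
54 321 358 38 [98. 83. 34.]
55 321 357 37 [85. 68. 31.]
160 319 341 23 [122. 112.  60.]
161 318 356 39 [158. 140.  63.]
162 318 356 39 [189. 170.  79.]
163 318 356 39 [189. 170.  78.]
164 319 356 38 [188. 166.  75.]
165 319 356 38 [188. 166.  76.]
166 319 355 37 [186. 162.  72.]
167 319 355 37 [186. 161.  71.]
168 319 355 37 [186. 161.  71.]
169 319 355 37 [183. 156.  67.]
170 349 355 7 [176. 147.  87.]
200 318 353 36 [89. 69. 32.]
201 318 354 37 [97. 75. 32.]
202 317 354 38 [160. 128.  53.]
203 317 355 39 [171. 138.  58.]
204 317 355 39 [173. 139.  59.]
205 317 355 39 [172. 139.  59.]
206 317 355 39 [172. 139.  59.]
207 317 355 39 [172. 139.  59.]
208 317 354 38 [173. 140.  59.]
209 317 354 38 [173. 140.  59.]
210 318 354 37 [172. 139.  59.]
211 322 354 32 [126. 104.  66.]
rib gray rows
70 [209, 209, 209, 209, 129, 108, 107, 109, 98, 69, 72, 72, 75, 106, 106, 106, 106, 106, 107, 105, 104, 104, 105, 108, 109, 108, 108, 109, 108, 107, 104, 93, 108, 108, 108, 104, 106, 157, 209, 208]
100 [163, 206, 209, 209, 99, 108, 109, 110, 87, 71, 71, 70, 86, 105, 107, 106, 106, 107, 106, 106, 106, 105, 105, 107, 109, 108, 108, 109, 108, 107, 92, 109, 110, 108, 109, 104, 109, 194, 209, 209]
130 [162, 179, 209, 209, 106, 109, 110, 109, 76, 69, 71, 67, 101, 105, 105, 105, 106, 107, 107, 105, 105, 104, 105, 110, 108, 109, 109, 109, 108, 107, 95, 111, 111, 111, 109, 108, 114, 208, 209, 209]
150 [161, 160, 158, 156, 68, 70, 70, 69, 70, 69, 69, 71, 106, 106, 106, 105, 107, 107, 108, 107, 105, 105, 107, 109, 109, 110, 111, 109, 110, 105, 56, 69, 99, 111, 108, 108, 107, 162, 158, 161]
```

View pics/w2c.png

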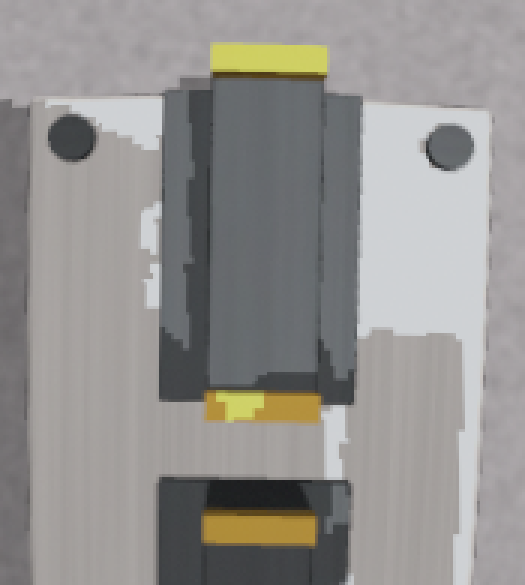

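Run:
```python
from h import *
s,c=pickle.load(open("w2.pkl","rb"));T=wristT(s,c)
H=lambda u,v,z=68:hit(c,u,v,z,T)
fl,fr,nl,nr=H(320.5,49),H(358.9,49),H(318.3,165.2),H(356.1,165.2)
il,ir=H(317,206.3),H(355,206.3)
F,N,I=(fl+fr)/2,(nl+nr)/2,(il+ir)/2
print(F,N,I,"widths",[np.linalg.norm(a) for a in(fl-fr,nl-nr,il-ir)],"gap 74:",np.linalg.norm(F-N),"26:",np.linalg.norm(N-I))
C=(F+N)/2;d=F-I;print("C",C,"yaw",np.degrees(np.arctan2(-d[0],d[1])),np.degrees(np.arctan2((F-N)[0],(F-N)[1])))
Q=R.from_quat(np.r_[s["tcp_rot"][1:],s["tcp_rot"][0]]).as_matrix()
print("tooly angle",np.degrees(np.arctan2(Q[1,1],Q[0,1])),np.degrees(np.arctan2(-Q[1,0],Q[0,0])))
print("delta tool",Q.T@(C-s["eef_pos"]))
dt=np.linalg.inv(c["T_tool_cam"])
# valve in hand, tool frame: top face corner screws/bolt at grip; bench contact z: underside = grasp-? 
gz=147+33-50-0 # top face z in tool: TCP-> top
zt=s["eef_pos"][2]-130
for u,v in((258,267),(394,267),(277,286),(376,285),(284,396),(369,396),(326,330)):
    p=hit(c,u,v,zt,T);print((u,v),(Q.T@(p-s["eef_pos"])).round(1))
t=pickle.load(open("c0.pkl","rb"))
```

```text
[567.15130193  78.09482977  68.        ] [561.76717337   4.95176666  68.        ] [559.74645074 -21.07547391  68.        ] widths [np.float64(23.567936003787583), np.float64(23.481978987390598), np.float64(24.083437788398076)] gap 74: 73.34096073222504 26: 26.10556591863619
C [564.45923765  41.52329822  68.        ] yaw -4.270238763130481 4.21000224878374
tooly angle -3.0927902092815667 -86.90719298698316
delta tool [ 86.37222675   7.2284455  252.25751962]
(258, 267) [ 28.2 -21.9 130. ]
(394, 267) [ 28.2  21.  130. ]
(277, 286) [ 21.8 -16.1 130. ]
(376, 285) [ 22.1  15.5 130. ]
(284, 396) [-23.8 -16.1 130. ]
(369, 396) [-23.8  15.6 130. ]
(326, 330) [  5.7  -0.4 130. ]
```

play_rows(plan=[{"tx": 0,"ty": 0,"tz": 0,"turn": 0.02,"jaw": 0.04},{"tx": 0.01,"ty": 0.0008,"tz": 0,"turn": 0,"jaw": 0.04},{"tx": 0.02,"ty": 0.0015,"tz": 0.01,"turn": 0,"jaw": 0.04},{"tx": 0.025,"ty": 0.0015,"tz": 0.01,"turn": 0,"jaw": 0.04},{"tx": 0.02,"ty": 0.001,"tz": 0.01,"turn": 0,"jaw": 0.04},{"tx": 0.0123,"ty": 0.001,"tz": 0.015,"turn": 0,"jaw": 0.04},{"tx": 0,"ty": 0,"tz": 0.015,"turn": 0,"jaw": 0.04},{"tx": 0,"ty": 0,"tz": 0.007,"turn": 0,"jaw": 0.04},{"tx": 0,"ty": 0,"tz": 0.003,"turn": 0,"jaw": 0.04},{"tx": 0,"ty": 0,"tz": 0,"turn": 0,"jaw": 0.04},{"tx": 0,"ty": 0,"tz": 0,"turn": 0,"jaw": 0.04}])

```text
t: 8.0
eef_pos: [566.0, 40.9, 251.1]
tcp_rot: [0.0, 0.734, 0.679, 0.0]
force: [0.2, 0.1, -3.4]
width: 0.519
gripper_force: 30.0
```

```bash
python3 w.py w3
python3 - <<'E'
from h import *
s,c=pickle.load(open("w3.pkl","rb"))
q=s["tcp_rot"];Q=R.from_quat(np.r_[q[1:],q[0]]).as_matrix();print(np.degrees(np.arctan2(Q[1,1],Q[0,1])),Q[:,2])
want=np.array([564.46,41.52,250])+Q@np.array([.8,.3,0]);print("resid tool",Q.T@(want-s["eef_pos"]))
E
```

```text
8.0 [566.   40.9 251.1] [3.000e-04 7.338e-01 6.794e-01 3.000e-04] [ 0.2  0.1 -3.4] 0.5194393759581595 29.999485784210265 [ 0.03  0.21  1.98 -0.    0.96  0.11]
[[ 0.     0.964  0.264 68.912]
 [ 1.    -0.    -0.    -0.471]
 [-0.     0.264 -0.964 21.256]
 [ 0.     0.     0.     1.   ]] 65.70646984690485 326.10609796080195 233.65915353930913
-4.411603423407466 [ 7.73945411e-04 -5.96475578e-05 -9.99999699e-01]
resid tool [ 1.25525359 -1.23052309  1.13702974]
```

View pics/w3.png

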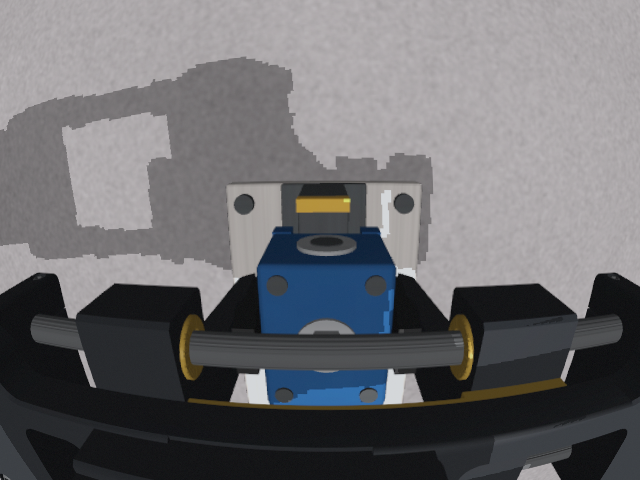

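The far stop shows at u 296–350, rows 197–211, just ahead of the valve, whose screws are centred at u 326. I'll check this residual against the pose-based one.

Run:
```python
from h import *
s,c=pickle.load(open("w3.pkl","rb"));T=wristT(s,c);im=c["color"]
h=cv2.cvtColor(im,cv2.COLOR_RGB2HSV);m=cv2.inRange(h,(18,110,60),(35,255,255))
for v in range(190,216):
    u=np.where(m[v,280:370])[0]+280
    if len(u)>5:print(v,u.min(),u.max(),im[v,u].mean(0).astype(int))
v=np.where(m[180:225,323])[0]+180
q=s["tcp_rot"];Q=R.from_quat(np.r_[q[1:],q[0]]).as_matrix()
for u,v in((296,204.5),(350.9,204.5)):
  p=hit(c,u,v,68,T);print(p,Q.T@(p-s["eef_pos"]))
```

```text
196 298 348 [80 64 33]
197 297 348 [95 73 30]
198 297 349 [125 100  41]
199 296 349 [168 139  59]
200 296 349 [184 153  66]
201 296 349 [183 153  66]
202 296 349 [180 148  62]
203 296 349 [179 145  61]
204 296 349 [179 145  61]
205 296 349 [179 145  61]
206 296 349 [179 145  61]
207 296 349 [179 145  62]
208 296 349 [179 144  61]
209 296 349 [179 144  61]
210 296 349 [179 144  61]
211 296 349 [168 136  63]
212 297 348 [136 111  67]
[555.26274179  79.86889653  68.        ] [ 37.98305675 -13.7916372  183.12756931]
[579.55606158  77.98759025  68.        ] [ 37.97598959  10.57441074 183.14648323]
```

play_rows(plan=[{"tx": 0.0013,"ty": -0.0013,"tz": 0,"turn": 0,"jaw": 0.04},{"tx": 0,"ty": 0,"tz": 0.004,"turn": 0,"jaw": 0.04},{"tx": 0,"ty": 0,"tz": 0.004,"turn": 0,"jaw": 0.04},{"tx": 0,"ty": 0,"tz": 0.004,"turn": 0,"jaw": 0.04},{"tx": 0,"ty": 0,"tz": 0.003,"turn": 0,"jaw": 0.04},{"tx": 0,"ty": 0,"tz": 0.002,"turn": 0,"jaw": 0.04},{"tx": 0,"ty": 0,"tz": 0.002,"turn": 0,"jaw": 0.04},{"tx": 0,"ty": 0,"tz": 0,"turn": 0,"jaw": 0.04},{"tx": 0,"ty": 0,"tz": 0,"turn": 0,"jaw": 0.04}])

```text
t: 8.95
eef_pos: [564.5, 43.0, 231.7]
tcp_rot: [0.0, 0.733, 0.68, 0.0]
force: [-0.1, -0.1, -3.8]
width: 0.516
gripper_force: 30.0
```

play_rows(plan=[{"tx": 0,"ty": 0,"tz": 0.001,"turn": 0,"jaw": 0.04},{"tx": 0,"ty": 0,"tz": 0.0005,"turn": 0,"jaw": 0.04},{"tx": 0,"ty": 0,"tz": 0,"turn": 0,"jaw": 0.04},{"tx": 0,"ty": 0,"tz": 0,"turn": 0,"jaw": 0.04}])

```text
t: 9.35
eef_pos: [564.7, 43.0, 230.9]
tcp_rot: [0.0, 0.733, 0.68, 0.0]
force: [-1.3, -0.4, 3.1]
width: 0.518
gripper_force: 30.0
```

play_rows(plan=[{"tx": 0,"ty": 0,"tz": 0,"turn": 0,"jaw": 0.06},{"tx": 0,"ty": 0,"tz": 0,"turn": 0,"jaw": 0.075},{"tx": 0,"ty": 0,"tz": 0,"turn": 0,"jaw": 0.088},{"tx": 0,"ty": 0,"tz": 0,"turn": 0,"jaw": 0.088},{"tx": 0,"ty": 0,"tz": 0,"turn": 0,"jaw": 0.088},{"tx": 0,"ty": 0,"tz": 0,"turn": 0,"jaw": 0.088},{"tx": 0,"ty": 0,"tz": 0,"turn": 0,"jaw": 0.088}])

```text
t: 10.05
eef_pos: [564.5, 43.0, 230.2]
tcp_rot: [-0.0, 0.733, 0.68, 0.0]
force: [-0.1, 0.7, 0.1]
width: 0.996
gripper_force: 0.0
```

play_rows(plan=[{"tx": 0,"ty": 0,"tz": -0.01,"turn": 0,"jaw": 0.088},{"tx": 0,"ty": 0,"tz": -0.02,"turn": 0,"jaw": 0.088},{"tx": 0,"ty": 0,"tz": -0.03,"turn": 0,"jaw": 0.088},{"tx": 0,"ty": 0,"tz": -0.035,"turn": 0,"jaw": 0.088},{"tx": 0,"ty": 0,"tz": -0.035,"turn": 0,"jaw": 0.088},{"tx": 0,"ty": 0,"tz": -0.035,"turn": 0,"jaw": 0.088},{"tx": 0,"ty": 0,"tz": -0.035,"turn": 0,"jaw": 0.088},{"tx": 0,"ty": 0,"tz": -0.035,"turn": 0,"jaw": 0.088},{"tx": 0,"ty": 0,"tz": -0.03,"turn": 0,"jaw": 0.088},{"tx": 0,"ty": 0,"tz": -0.02,"turn": 0,"jaw": 0.088},{"tx": 0,"ty": 0,"tz": -0.005,"turn": 0,"jaw": 0.088},{"tx": 0,"ty": 0,"tz": 0,"turn": 0,"jaw": 0.088}])

```text
t: 11.25
eef_pos: [564.4, 43.0, 521.4]
tcp_rot: [0.001, 0.733, 0.68, 0.001]
force: [-0.5, 0.9, 0.1]
width: 0.999
gripper_force: 0.0
```

```bash
python3 w.py w4|head -1
python3 - <<'E'
import cv2
from plant import bot
c=bot.read_camera("scene")["color"][:,:,::-1]
w=cv2.imread("pics/w4.png")
a=cv2.resize(c[230:350,190:310],(480,480),interpolation=cv2.INTER_CUBIC)
import numpy as np
cv2.imwrite("pics/chk.png",np.hstack([a,w[100:420,170:490].repeat(1,0)[:320]]) if 0 else np.hstack([cv2.resize(a,(400,400)),cv2.resize(w[120:320,226:426],(400,400))]))
E
```

```text
11.25 [564.4  43.  521.4] [7.000e-04 7.334e-01 6.797e-01 8.000e-04] [-0.5  0.9  0.1] 0.9994090467822144 0.0 [ 0.03  0.01  1.68 -0.    1.45  0.11]
```

View pics/chk.png

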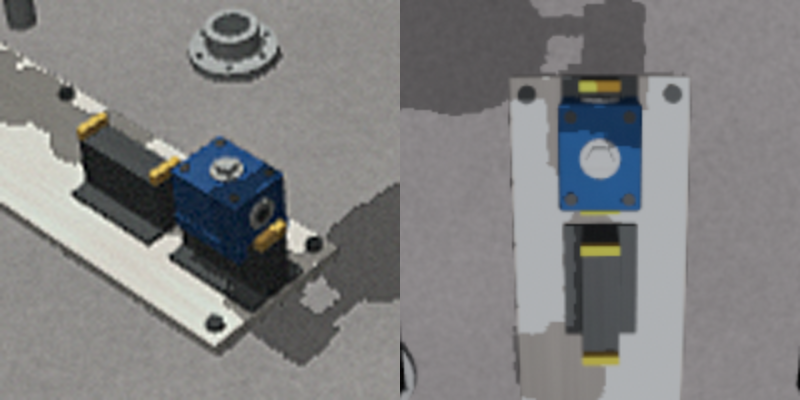

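The valve sits level between the stops of the outer nest, straddling the rib, and is released. Next I'm moving above the handle.

play_rows(plan=[{"tx": -0.01,"ty": 0,"tz": 0,"turn": 0,"jaw": 0.088},{"tx": -0.02,"ty": 0,"tz": 0,"turn": 0,"jaw": 0.088},{"tx": -0.03,"ty": 0.0005,"tz": 0,"turn": 0,"jaw": 0.088},{"tx": -0.035,"ty": 0,"tz": 0,"turn": 0,"jaw": 0.088},{"tx": -0.035,"ty": 0.0005,"tz": 0,"turn": 0,"jaw": 0.088},{"tx": -0.035,"ty": 0,"tz": 0,"turn": 0,"jaw": 0.088},{"tx": -0.035,"ty": 0.0005,"tz": 0,"turn": 0,"jaw": 0.088},{"tx": -0.035,"ty": 0,"tz": 0,"turn": 0,"jaw": 0.088},{"tx": -0.03,"ty": 0,"tz": 0,"turn": 0,"jaw": 0.088},{"tx": -0.015,"ty": 0,"tz": 0,"turn": 0,"jaw": 0.088},{"tx": 0,"ty": 0,"tz": 0,"turn": 0,"jaw": 0.088},{"tx": 0,"ty": 0,"tz": 0,"turn": 0,"jaw": 0.088}])

```text
t: 12.55
eef_pos: [544.6, -236.0, 519.5]
tcp_rot: [-0.001, 0.734, 0.68, 0.0]
force: [0.2, 0.7, -0.1]
width: 1.003
gripper_force: 0.0
```

```bash
python3 w.py w5|head -1
```

```text
12.55 [ 544.6 -236.   519.5] [-9.000e-04  7.336e-01  6.795e-01  1.000e-04] [ 0.2  0.7 -0.1] 1.0025025545368573 0.0 [-0.45  0.06  1.63  0.    1.45 -0.37]
```

View pics/w5.png

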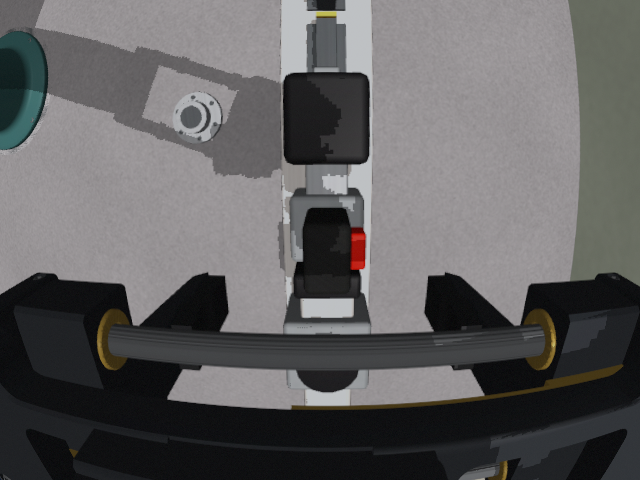

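The wrist view shows the black grip at u 303–351 with the red button at u 351–366, rows 228–270, on the right, which is tool +y.

Run:
```python
from h import *
s,c=pickle.load(open("w5.pkl","rb"));T=wristT(s,c);im=c["color"]
q=s["tcp_rot"];Q=R.from_quat(np.r_[q[1:],q[0]]).as_matrix()
m=(im[...,0]>120)&(im[...,1]<70);v,u=np.where(m[200:300,330:390]);u+=330;v+=200
print(u.min(),u.max(),v.min(),v.max(),len(u))
for u,v,z in((u.max()+1,(v.min()+v.max())/2,283),(360,v.min(),283),(360,v.max()+1,283),(303,240,300),(351,240,300),(360,v.max()+1,265)):print(u,v,z,(Q.T@(hit(c,u,v,z,T)-s["eef_pos"])).round(1))
x=np.array([564.46,41.52]);a=np.radians(4.25);d=np.array([np.sin(a),np.cos(a)]);e=np.array([d[1],-d[0]])
print("model",Q.T@(np.r_[x-280*d+1*e,0]-s["eef_pos"]))
print(im[240,290:375:3].mean(-1).astype(int))
```

```text
351 364 233 269 482
365 251.0 283 [ -1.   23.4 236.4]
360 233 283 [ 10.4  20.  236.4]
360 270 283 [-13.4  20.6 236.4]
303 240 300 [ 10.9 -13.3 219.5]
351 240 300 [ 11.   13.4 219.5]
360 270 265 [-20.3  22.4 254.4]
model [ -2.46292615   0.84050204 519.45559499]
[ 98 138 105 104  81  17  20  22  20  22  22  23  20  23  22  25  35  35
  38  32  27  92  77  61  61 104 192 148 148]
```

play_rows(plan=[{"tx": -0.002,"ty": 0.001,"tz": 0.01,"turn": 0,"jaw": 0.088},{"tx": 0,"ty": 0,"tz": 0.02,"turn": 0,"jaw": 0.088},{"tx": 0,"ty": 0,"tz": 0.02,"turn": 0,"jaw": 0.088},{"tx": 0,"ty": 0,"tz": 0.02,"turn": 0,"jaw": 0.088},{"tx": 0,"ty": 0,"tz": 0.015,"turn": 0,"jaw": 0.088},{"tx": 0,"ty": 0,"tz": 0.01,"turn": 0,"jaw": 0.088},{"tx": 0,"ty": 0,"tz": 0.0035,"turn": 0,"jaw": 0.088},{"tx": 0,"ty": 0,"tz": 0,"turn": 0,"jaw": 0.088},{"tx": 0,"ty": 0,"tz": 0,"turn": 0,"jaw": 0.088}])

```text
t: 13.5
eef_pos: [545.9, -238.4, 422.7]
tcp_rot: [0.001, 0.733, 0.68, 0.0]
force: [-0.8, 0.0, 0.5]
width: 0.998
gripper_force: 0.0
```

play_rows(plan=[{"tx": 0,"ty": 0,"tz": 0,"turn": 0,"jaw": 0.02},{"tx": 0,"ty": 0,"tz": 0,"turn": 0,"jaw": 0.02},{"tx": 0,"ty": 0,"tz": 0,"turn": 0,"jaw": 0.02},{"tx": 0,"ty": 0,"tz": 0,"turn": 0,"jaw": 0.02},{"tx": 0,"ty": 0,"tz": 0,"turn": 0,"jaw": 0.02},{"tx": 0,"ty": 0,"tz": 0,"turn": 0,"jaw": 0.02},{"tx": 0,"ty": 0,"tz": 0,"turn": 0,"jaw": 0.02},{"tx": 0,"ty": 0,"tz": 0,"turn": 0,"jaw": 0.02},{"tx": 0,"ty": 0,"tz": 0,"turn": 0,"jaw": 0.02},{"tx": 0,"ty": 0,"tz": 0,"turn": 0,"jaw": 0.02}], newtons=45)

```text
t: 14.5
eef_pos: [545.3, -238.4, 421.7]
tcp_rot: [-0.0, 0.733, 0.68, -0.0]
force: [-0.7, -0.7, -0.1]
width: 0.333
gripper_force: 45.0
```

play_rows(plan=[{"tx": 0.003,"ty": 0,"tz": 0,"turn": 0,"jaw": 0.02},{"tx": 0.007,"ty": 0,"tz": 0,"turn": 0,"jaw": 0.02},{"tx": 0.01,"ty": 0,"tz": 0,"turn": 0,"jaw": 0.02},{"tx": 0.01,"ty": 0,"tz": 0,"turn": 0,"jaw": 0.02},{"tx": 0.01,"ty": 0,"tz": 0,"turn": 0,"jaw": 0.02},{"tx": 0.01,"ty": 0,"tz": 0,"turn": 0,"jaw": 0.02},{"tx": 0.01,"ty": 0,"tz": 0,"turn": 0,"jaw": 0.02}])

```text
t: 15.2
eef_pos: [549.7, -179.0, 421.7]
tcp_rot: [0.001, 0.734, 0.68, -0.001]
force: [-2.5, -4.2, -1.3]
width: 0.335
gripper_force: 45.0
```

Moved freely: about 59 mm out with low force. I'll keep pulling past the first stop.

play_rows(plan=[{"tx": 0.01,"ty": 0,"tz": 0,"turn": 0,"jaw": 0.02},{"tx": 0.01,"ty": 0,"tz": 0,"turn": 0,"jaw": 0.02},{"tx": 0.01,"ty": 0,"tz": 0,"turn": 0,"jaw": 0.02},{"tx": 0.01,"ty": 0,"tz": 0,"turn": 0,"jaw": 0.02},{"tx": 0.01,"ty": 0,"tz": 0,"turn": 0,"jaw": 0.02},{"tx": 0.01,"ty": 0,"tz": 0,"turn": 0,"jaw": 0.02},{"tx": 0.01,"ty": 0,"tz": 0,"turn": 0,"jaw": 0.02},{"tx": 0.01,"ty": 0,"tz": 0,"turn": 0,"jaw": 0.02},{"tx": 0.01,"ty": 0,"tz": 0,"turn": 0,"jaw": 0.02},{"tx": 0.01,"ty": 0,"tz": 0,"turn": 0,"jaw": 0.02},{"tx": 0.01,"ty": 0,"tz": 0,"turn": 0,"jaw": 0.02},{"tx": 0.01,"ty": 0,"tz": 0,"turn": 0,"jaw": 0.02}])

```text
t: 16.4
eef_pos: [558.5, -59.5, 421.7]
tcp_rot: [0.0, 0.733, 0.68, -0.002]
force: [-3.8, -6.6, 1.3]
width: 0.334
gripper_force: 45.0
```

play_rows(plan=[{"tx": 0.008,"ty": 0,"tz": 0,"turn": 0,"jaw": 0.02},{"tx": 0.005,"ty": 0,"tz": 0,"turn": 0,"jaw": 0.02},{"tx": 0.004,"ty": 0,"tz": 0,"turn": 0,"jaw": 0.02},{"tx": 0.002,"ty": 0,"tz": 0,"turn": 0,"jaw": 0.02},{"tx": 0,"ty": 0,"tz": 0,"turn": 0,"jaw": 0.02},{"tx": 0,"ty": 0,"tz": 0,"turn": 0,"jaw": 0.02}])

```text
t: 17.0
eef_pos: [559.9, -40.3, 421.7]
tcp_rot: [-0.0, 0.733, 0.68, -0.001]
force: [-2.9, -4.4, 0.8]
width: 0.331
gripper_force: 45.0
```

play_rows(plan=[{"tx": 0.001,"ty": 0,"tz": 0,"turn": 0,"jaw": 0.02},{"tx": 0.001,"ty": 0,"tz": 0,"turn": 0,"jaw": 0.02},{"tx": 0.001,"ty": 0,"tz": 0,"turn": 0,"jaw": 0.02},{"tx": 0,"ty": 0,"tz": 0,"turn": 0,"jaw": 0.02},{"tx": 0,"ty": 0,"tz": 0,"turn": 0,"jaw": 0.02},{"tx": 0,"ty": 0,"tz": 0,"turn": 0,"jaw": 0.02},{"tx": 0,"ty": 0,"tz": 0,"turn": 0,"jaw": 0.02}])

```text
t: 17.7
eef_pos: [560.1, -38.3, 421.7]
tcp_rot: [0.001, 0.734, 0.68, -0.002]
force: [-3.5, -7.4, 1.1]
width: 0.33
gripper_force: 45.0
```

Run:
```python
import cv2
from plant import bot
c=bot.read_camera("scene")["color"][:,:,::-1];s=bot.read_state();print(s["eef_pos"],s["force"],s["joint_vel"].round(4))
cv2.imwrite("pics/end.png",cv2.resize(c[110:350,80:360],(700,600),interpolation=cv2.INTER_CUBIC))
```

```text
[560.08122737 -38.26864433 421.66844893] [-4.21416137 -7.13929476  0.96315581] [ 0.001  -0.0017 -0.0002 -0.0016 -0.0009 -0.0009]
```

View pics/end.png

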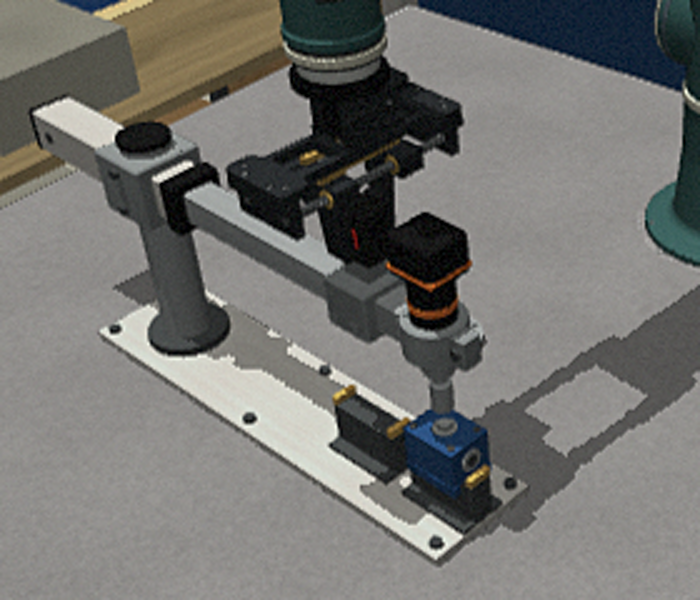

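The driver stands over the seated valve. One small push will confirm the end stop.

play_rows(plan=[{"tx": 0.001,"ty": 0,"tz": 0,"turn": 0,"jaw": 0.02},{"tx": 0.001,"ty": 0,"tz": 0,"turn": 0,"jaw": 0.02},{"tx": 0,"ty": 0,"tz": 0,"turn": 0,"jaw": 0.02},{"tx": 0,"ty": 0,"tz": 0,"turn": 0,"jaw": 0.02},{"tx": 0,"ty": 0,"tz": 0,"turn": 0,"jaw": 0.02},{"tx": 0,"ty": 0,"tz": 0,"turn": 0,"jaw": 0.02}])

```text
t: 18.35
eef_pos: [560.1, -37.7, 421.7]
tcp_rot: [0.002, 0.734, 0.68, -0.003]
force: [-5.1, -13.9, 1.1]
width: 0.332
gripper_force: 45.0
```

The force rose to 14 N with almost no travel, so the arm is on its end stop. I'm handing the job in.

```bash
python3 -c "
from plant import bot
print(bot.finish_job())"
```

```text
the job is handed in; nothing more can be done
None
```

The job is handed in at about 18 s, verdict not shown: the valve is seated and released on the outer nest, and the gripper holds the handle with the button squeezed and the arm on its second stop.

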